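# Lay the wet scrub brush down to dry and start the fan

## Task

The wet scrub brush has been left standing on its end on the blue drying tray: push it over with the fingertips, where it stands, so that it comes to lie bristles down on the tray, then push the red toggle switch on the side wall all the way down to start the drying fan. Do not lift or carry the brush or drag it about upright, and leave all the other things undisturbed.

Things in the scene. Friction and masses are not known exactly. Their poses are not given: they have to be found in the camera images.
- brush: (Sizes in mm.) Wooden scrub brush standing on its end, 150 tall, 55 wide (its y), 46 deep (its x), about 0.17 kg. Origin: middle of the foot it starts on; z along its length (up while standing), x from the wooden back (flat outer face at x = -23) to the bristle side (stiff tips, flat face at x = +23). Lying bristles down, its x points straight down and its back is 46 above the tray
- brush_mid (a point): The centre of the brush (z = 75 on its axis), 83 above the work surface while it stands on the tray, 31 when it lies flat on it. The brush tips over the bristle side once leaned about 21 degrees (over the back at about 13) and falls freely; pushed high up it tips, pushed near its foot it slides instead
- tray: Flat blue ribbed drying tray without a rim, fixed, 320 long (x), 200 wide (y), 8 thick; origin at the centre of its underside. The brush stands near its -x end with the bristles facing roughly along the tray's +x, within 0.3 rad, so that it can fall along the tray
- wall: Low light-wood side wall to the robot's left, fixed, 300 long (its x), 16 thick, 150 high. Origin: lower edge of the middle of its inner face, which looks along its -y, towards the work. It carries a white switch plate 50 wide, 8 thick (centre at x = -60, z = 115) with the red toggle, and at x = +90 a grey fan housing 100 wide, 30 thick, 25 to 125 high
- toggle (a joint): Angle of the red toggle lever in rad: near 0 (0 to 0.2 at the start) it points out of the wall and up by 0.5 rad (off), at 0.5 straight out, at 1.0 (its stop) out and down by 0.5 rad (on). It turns about the wall's x axis, is stiff by friction (about 1.5 to 2 N pushed down 30 from the wall) and stays where it is left
- toggle_pivot (a point): The toggle's pivot, 10 in front of the wall's inner face and 115 high
- toggle_tip (a point): Centre of the 13 wide ball at the toggle's end, 45 from the pivot; the lever's shaft is 10 thick
- turntable: White plastic turntable disc, diameter 280, top at 25, standing fixed (it does not turn) at the robot's right; origin at the centre of its underside. Tin, jar and soap bottle stand on it
- tin: Round steel scouring-pad tin, diameter 87, 61 high, bystander; origin at the centre of its underside
- jar: Clear glass jar, diameter 72, 100 high, bystander; origin at the centre of its underside
- soap: Green soap bottle, diameter 64, 150 high, bystander; origin at the centre of its underside
- dustpan: Yellow plastic dustpan lying flat, pan 200 by 170, 45 high, handle 120 long; bystander; origin on the surface below the handle's free end, handle and pan running along +x from there, pan centre at x = 218
- cup: White cup, diameter 64, 80 high, bystander; origin at the centre of its underside
- bowl: Blue bowl, diameter 120, 50 high, bystander; origin at the centre of its underside
- cleaner: White cleaner bottle with orange cap, diameter 60, 120 high, bystander; origin at the centre of its underside
Things that resemble listed ones, but are neither listed nor needed, are in the scene too. Leave any purple look-alike of the brush alone.

How it is judged:
By the outcome, as a careful person would: the job done as asked, in the order asked, and still so for the second after the job is handed in, with the robot touching nothing.
It also fails if it takes over 40 s, if anything falls off the work surface, if the arm or the gripper's body presses on something with over 40 N, if the wrist force passes 120 N, or if a joint passes its speed limit or range.

## Robot

A 6-joint arm with a two-finger parallel gripper is mounted at the origin on the work surface. World frame = base frame: x ahead of the robot, y to its left, z up, the work surface at z = 0. Lengths are in m, angles in rad, forces in N, time in s.
With the tool pointing down it reaches from about 0.25 to 0.775 m from the base axis. Payload 4 kg.
Tool frame: the origin (TCP) lies at the very end of the fingers, on their centre line; the grasp point (between the pads) lies 19 mm behind it (robot.hold_point_z is the distance from the TCP to the grasp point, in m); z points along the fingers, y is the line along which they close (so a half turn about z gives the same grasp; the last joint's range is limited). The gripper opens to 94 mm and grips with 3 to 60 N. Pads are 16 mm wide; open, the fingers measure 119 mm over their backs; the gripper's body (75 mm by 177 mm) begins 78 mm behind the grasp point.
Start: joints at [1.195, 0.087, 1.371, -0, 1.684, -0.103], TCP at [0.148, 0.53, 0.172] pointing down, gripper open.
Joint ranges: [-3.1, 3.1], [-0.76, 2.03], [0.27, 2.55], [-1.08, 4.22], [0.17, 2.65], [-2.57, 2.57]. Speed limits (rad/s): [2.79, 2.79, 3.14, 3.14, 3.14, 3.14].

## Interface

Orientations are given as [roll, pitch, yaw] about the fixed x, y, z axes, in that order (R = Rz(yaw) Ry(pitch) Rx(roll)).
In Python, from bench import robot gives the robot as it stands.
- The arm moves only by the tool carry_out, never from a script. Its argument "steps" is a list of rows, each a list of 3 entries, a list of its own where there are three numbers: the shift along the tool's x, y, z in m, then the turn about the tool's z in units of 10 degrees (1.0 is 10 degrees), then the closure, from -1 (fully open) to 1 (shut). In form: [[[tx, ty, tz], roll, jaw], ...]. A call has 1 to 10 rows; each row is the pose to reach, as a shift and turn from the pose commanded when the call began, along the tool's axes at that moment; what a row does not reach only later rows make up. A row lasts 1/8 s, in which the tool goes at most 62.5 mm and 10.7 degrees, less where a joint would pass 70% of its speed; a pose out of reach is approached as far as the arm can. A call with a gripper value outside its range is refused whole. The fingers move at their own pace and stop on an object; the grip force is fixed at half the most. Time passes only in rows, so rows that repeat a pose let the fingers close. It gives the time, the measured TCP pose, the force, the opening and the grip force at its end, in the units of the state.
- robot.get_obs(): the state, without advancing time (a new reading comes with each control period).
- robot.snapshot(name): name is "side" or "top"; returns a dict with "image" (480x640x3 uint8, red, green, blue), "z_map" (480x640 float32, m along the optical axis (not along the pixel's ray), 0 where there is no reading), "mtx" (3x3 intrinsics, pixels), "R" (3x3) and "t" (3): a world point X has camera coordinates R X + t. Camera axes: x right, y down, z forward; pixel columns grow to the right and rows downward; lengths in m; the calibration is good to about 2 mm. A picture is of the moment at which its call begins.
- robot.close_job(): hands the job in; it is judged then, once.
The state is a dict: "time": time; "joint_positions": joint angles; "qvel": joint speeds; "joint_torque": joint torques, N m; "tool_pos": TCP position; "ee_rot": TCP orientation; "wrist_force": force on the tool from outside, world axes, zero at the start; "wrist_torque": the same for the moment, N m; "width": finger opening in m; "finger_force": force on a finger pad.
Only numpy, scipy, OpenCV 4.12 (cv2) and the standard library are available. Lean on these libraries where they do the work, as an engineer would, in place of code of your own. Each camera call takes 0.05 s, during which the arm holds its last target. There are 200 camera calls.

## Working session

There is one attempt and no reset: what is moved stays moved. The work goes in short steps, Python scripts to look and compute and a tool call to move; the robot and the scene stay as the last step left them, time stands still between calls to the robot, and variables do not carry over. Pictures are saved under pics/ and viewed, at most 10 in all, crops included, and the job is handed in when it is done.

Besides the shell and the picture viewer there is one more tool, called after "Call:" in YAML: its name, and indented under it one key for each argument. carry_out: Moves the arm, as the interface text tells. Its arguments: {"type":"object","properties":{"steps":{"type":"array","items":{"type":"array"}}},"required":["steps"]}

```bash
mkdir -p pics; cat > h.py <<'E'
import numpy as np, cv2
from bench import robot
def snap(n,f):
    s=robot.snapshot(n); cv2.imwrite('pics/'+f,s['image'][...,::-1]); np.savez('/tmp/'+f+'.npz',**s); return s
def pts(s):
    z=s['z_map']; v,u=np.mgrid[:480,:640]; K=s['mtx']
    c=np.stack([(u-K[0,2])/K[0,0]*z,(v-K[1,2])/K[1,1]*z,z],-1)
    p=(c-s['t'])@s['R']; p[z==0]=np.nan; return p
E
python3 - <<'E'
from h import *
for n in('side','top'):
    s=snap(n,n+'0.png'); print(n,s['mtx'].round(1).tolist(),s['R'].round(2).tolist(),s['t'].round(3),'cam',(-s['R'].T@s['t']).round(3))
print(robot.get_obs())
E
```

```text
side [[494.4, 0.0, 319.1], [0.0, 494.4, 243.0], [0.0, 0.0, 1.0]] [[0.73, -0.69, -0.02], [-0.41, -0.41, -0.82], [0.55, 0.6, -0.58]] [-0.456  0.308  0.994] cam [-0.094 -0.784  0.818]
top [[521.3, 0.0, 323.3], [0.0, 521.3, 245.4], [0.0, 0.0, 1.0]] [[-0.02, -1.0, 0.01], [-0.99, 0.02, -0.14], [0.14, -0.01, -0.99]] [-0.073  0.592  1.414] cam [ 0.392 -0.072  1.482]
{'time': 0.1, 'joint_positions': array([ 1.19486330e+00,  8.78889056e-02,  1.37206330e+00, -4.49737254e-05,
        1.68358829e+00, -1.03120022e-01]), 'qvel': array([-0.00044232, -0.00033247, -0.00307688, -0.00052798,  0.00122847,
       -0.00043505]), 'joint_torque': array([ 2.88134710e-03, -3.41254091e+01, -3.03300869e+01,  7.21075851e-02,
        3.04196903e-02, -1.00320447e-04]), 'tool_pos': array([0.14802364, 0.5291415 , 0.17073721]), 'ee_rot': array([-3.13965055e+00, -1.56045837e-04,  2.86877448e+00]), 'wrist_force': array([-0.15150634, -0.25310354, -0.60273347]), 'wrist_torque': array([-0.0261384 ,  0.02849704, -0.0321583 ]), 'finger_force': 0.0, 'width': 0.09376298991951476}
```

View pics/side0.png

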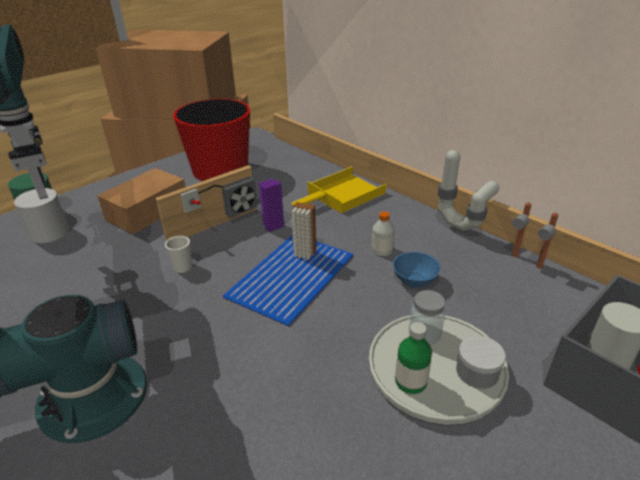

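View pics/top0.png

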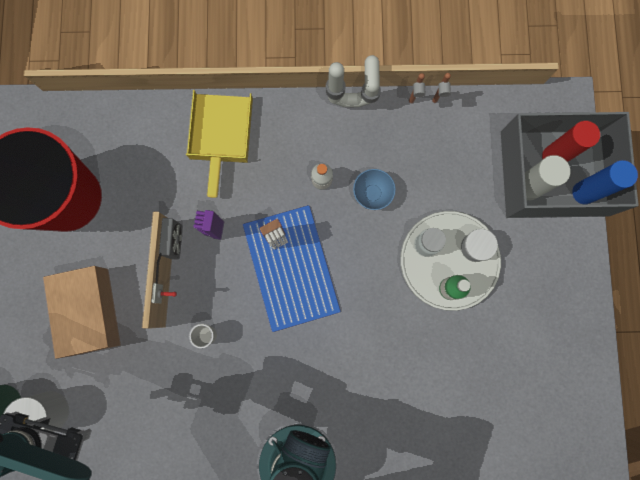

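The side view shows the brush at (304,232) standing on the tray's far end, bristles towards the robot. The toggle is at (195,203). In the top view the brush is at (273,233), the toggle tip at (174,294), the purple look-alike at (208,223), the cup at (201,336) and the cleaner at (322,172).

```bash
python3 - <<'E'
from h import *
for n in('side','top'):
    s=dict(np.load(f'/tmp/{n}0.png.npz')); p=pts(s); h=cv2.cvtColor(s['image'],cv2.COLOR_RGB2HSV)
    H,S,V=h[...,0].astype(int),h[...,1],h[...,2]
    v,u=np.mgrid[:480,:640]
    def box(a,b,c,d): return (u>=a)&(u<b)&(v>=c)&(v<d)
    if n=='top':
        R={'tray':((H>100)&(H<125)&(S>150)&box(235,350,195,340)),'tog':((H<8)|(H>172))&(S>130)&box(150,190,280,305),
           'brush':box(255,292,212,255)&(p[...,2]>.145),'brushall':box(255,292,212,255)&(p[...,2]>.03),'purple':box(190,225,205,245)&(p[...,2]>.02),'cleaner':box(305,335,155,190)&(p[...,2]>.02),'cup':box(185,215,320,350)&(p[...,2]>.03),'walltop':box(140,170,205,335)&(p[...,2]>.14),'fan':box(162,190,210,265)&(p[...,2]>.03),'dph':box(205,222,155,200)&(H>20)&(H<35)&(S>150)}
    else:
        R={'tog':((H<8)|(H>172))&(S>130)&box(185,210,195,210),'brush':box(288,320,200,265)&(p[...,2]>.02),'brushtop':box(288,320,200,265)&(p[...,2]>.145),'purple':box(255,290,175,235)&(p[...,2]>.02)&(H>120)&(S>80)}
    for k,m in R.items():
        q=p[m&np.isfinite(p[...,2])]
        if len(q)==0: print(n,k,'none');continue
        print(n,k,len(q),'min',np.percentile(q,2,0).round(3),'max',np.percentile(q,98,0).round(3),'mean',q.mean(0).round(3))
        if k in('tray','brush','brushtop','walltop'):
            r=cv2.minAreaRect((q[:,:2]*1000).astype(np.float32)); print('   rect',np.round(r[0]),np.round(r[1]),round(r[2],1))
        if k=='tog':
            w=np.argwhere(m); print('  px v,u',w.min(0),w.max(0)); 
            i=np.argsort(q[:,1])[:8]; print(q[i].mean(0).round(3))
    if n=='top':
        q=p[R['walltop']&np.isfinite(p[...,2])]; print(np.polyfit(q[:,0],q[:,1],1))
    im=s['image'][...,::-1]
    c=im[195:350,140:345] if n=='top' else im[160:270,150:340]
    cv2.imwrite(f'pics/c_{n}.png',cv2.resize(c,None,fx=3.8,fy=3.8,interpolation=cv2.INTER_CUBIC))
E
```

```text
side tog 29 min [0.456 0.298 0.118] max [0.473 0.343 0.136] mean [0.461 0.321 0.127]
  px v,u [200 191] [203 199]
[0.46  0.301 0.134]
side brush 1238 min [0.589 0.019 0.024] max [0.78  0.226 0.158] mean [0.621 0.049 0.096]
   rect [692. 134.] [293.  77.] 46.4
side brushtop 256 min [0.591 0.021 0.147] max [0.645 0.075 0.16 ] mean [0.617 0.044 0.155]
   rect [616.  48.] [51. 56.] 23.6
side purple 910 min [0.62  0.2   0.023] max [0.67  0.252 0.151] mean [0.642 0.214 0.094]
top tray 4251 min [ 0.376 -0.107  0.002] max [0.692 0.126 0.015] mean [0.522 0.006 0.008]
   rect [535.  12.] [317. 197.] 15.3
top tog 58 min [0.455 0.302 0.12 ] max [0.464 0.341 0.139] mean [0.46  0.321 0.129]
  px v,u [292 161] [295 175]
[0.458 0.303 0.135]
top brush 341 min [0.592 0.024 0.148] max [0.642 0.078 0.162] mean [0.617 0.05  0.156]
   rect [616.  50.] [46. 54.] 26.7
top brushall 483 min [0.587 0.021 0.037] max [0.641 0.077 0.162] mean [0.612 0.047 0.137]
top purple 620 min [0.619 0.202 0.025] max [0.671 0.252 0.154] mean [0.644 0.221 0.119]
top cleaner 447 min [ 0.76  -0.109  0.025] max [ 0.812 -0.054  0.124] mean [ 0.78  -0.081  0.084]
top cup 274 min [0.32  0.215 0.032] max [0.379 0.274 0.084] mean [0.349 0.251 0.065]
top walltop 915 min [0.38  0.346 0.141] max [0.665 0.375 0.155] mean [0.516 0.36  0.149]
   rect [522. 357.] [ 26. 299.] 86.3
top fan 813 min [0.55  0.313 0.034] max [0.659 0.352 0.13 ] mean [0.606 0.326 0.1  ]
top dph 90 min [0.745 0.207 0.012] max [0.856 0.253 0.049] mean [0.826 0.222 0.038]
[-0.0588035   0.38993171]
```

View pics/c_top.png

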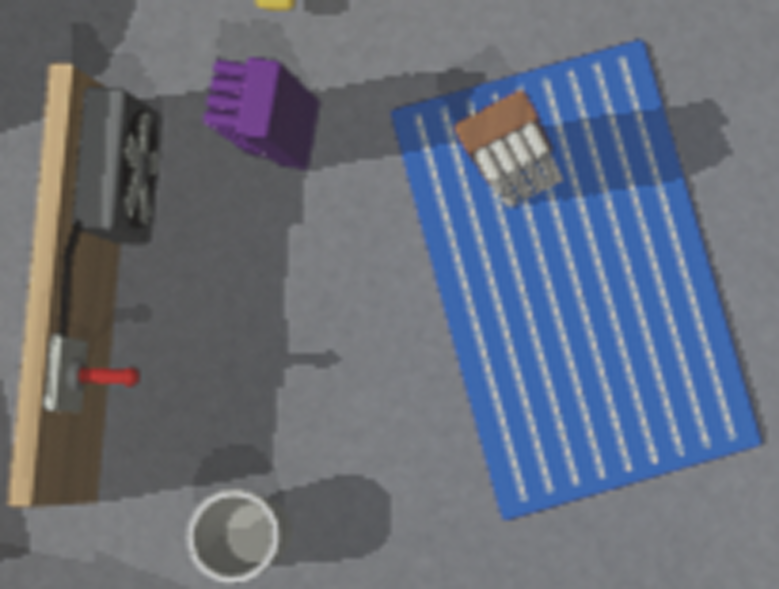

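View pics/c_side.png

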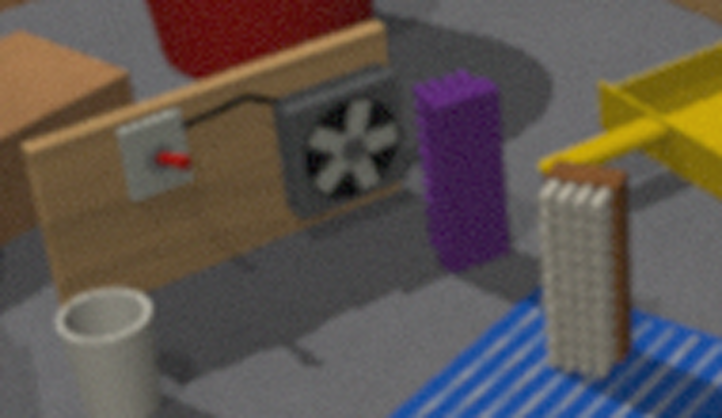

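Measured, and consistent with the given sizes:

| Item | Position / direction |
|---|---|
| Brush top centre | (0.616, 0.050, 0.157) |
| Fall direction | (-0.895, -0.446) |
| Tray rectangle | 317×197 mm |
| Toggle tip | about (0.459, 0.305, 0.131) |
| Wall face | y ≈ 0.355 |

I'll move high over the scene to a point behind the brush's back.

Call:
carry_out:
  steps:
    - [[0,0,-0.05],0,1]
    - [[0,0,-0.09],0,1]
    - [[-0.626,-0.295,-0.09],13.8,1]
    - [[-0.626,-0.295,-0.09],13.8,1]
    - [[-0.626,-0.295,-0.09],13.8,1]
    - [[-0.626,-0.295,-0.09],13.8,1]
    - [[-0.626,-0.295,-0.09],13.8,1]
    - [[-0.626,-0.295,-0.09],13.8,1]
    - [[-0.626,-0.295,-0.09],13.8,1]
    - [[-0.626,-0.295,-0.09],13.8,1]

```text
time: 1.35
tool_pos: [0.5275, 0.201, 0.2612]
ee_rot: [-3.141, -0.0, 1.363]
wrist_force: [0.3, 0.2, -0.4]
width: 0.0007
finger_force: 0.0
```

Call:
carry_out:
  steps:
    - [[0,0,0],0,1]
    - [[0,0,0],0,1]

```text
time: 1.6
tool_pos: [0.5259, 0.2026, 0.2612]
ee_rot: [-3.14, 0.0, 1.369]
wrist_force: [0.1, 0.4, -0.5]
width: 0.0004
finger_force: 0.0
```

Call:
carry_out:
  steps:
    - [[-0.094,0.167,0],5.2,1]
    - [[-0.094,0.167,0],5.2,1]
    - [[-0.094,0.167,0],5.2,1]
    - [[-0.094,0.167,0],5.2,1]
    - [[-0.094,0.167,0],5.2,1]
    - [[-0.094,0.167,0],5.2,1]
    - [[-0.094,0.167,0.06],5.2,1]
    - [[-0.094,0.167,0.06],5.2,1]
    - [[-0.094,0.167,0.06],5.2,1]

```text
time: 2.72
tool_pos: [0.6718, 0.0779, 0.2044]
ee_rot: [3.14, -0.003, 0.464]
wrist_force: [-0.7, -0.0, 0.5]
width: 0.0006
finger_force: 0.0
```

```bash
python3 - <<'E'
from h import *
s=snap('side','side1.png'); t=snap('top','top1.png')
a=s['image'][120:290,200:400]; b=t['image'][150:320,200:400]
cv2.imwrite('pics/c1.png',cv2.resize(np.hstack([a,b])[...,::-1],None,fx=2,fy=2,interpolation=cv2.INTER_CUBIC))
p=pts(t);v,u=np.mgrid[:480,:640]
o=robot.get_obs();print(o['tool_pos'],o['ee_rot'])
E
```

```text
[0.67359862 0.07749385 0.20748655] [ 3.13773027 -0.00865316  0.46260907]
```

View pics/c1.png

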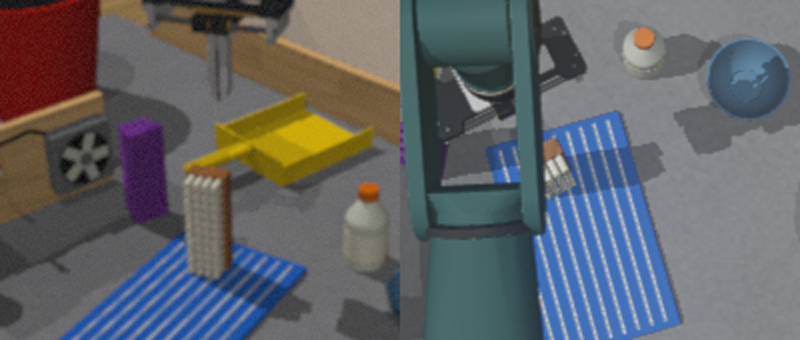

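Left: the fingers hang above and behind the brush, whose top is at (207,172). Right: the arm covers part of it, and the brush is still standing. I'll lower the fingers and start a slow push.

Call:
carry_out:
  steps:
    - [[0,0,0.035],0,1]
    - [[0,0,0.066],0,1]
    - [[0,0,0.066],0,1]
    - [[-0.01,0,0.066],0,1]
    - [[-0.018,0,0.066],0,1]
    - [[-0.023,0,0.066],0,1]
    - [[-0.028,0,0.066],0,1]
    - [[-0.033,0,0.066],0,1]
    - [[-0.037,0,0.066],0,1]
    - [[-0.037,0,0.066],0,1]

```text
time: 4.08
tool_pos: [0.6377, 0.0604, 0.1357]
ee_rot: [-3.141, 0.0, 0.461]
wrist_force: [0.6, -1.3, -0.2]
width: 0.0006
finger_force: 0.0
```

```bash
python3 - <<'E'
from h import *
s=snap('side','side2.png')
cv2.imwrite('pics/c2.png',cv2.resize(s['image'][120:290,200:400][...,::-1],None,fx=3,fy=3,interpolation=cv2.INTER_CUBIC))
E
```

```text
(no output)
```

View pics/c2.png

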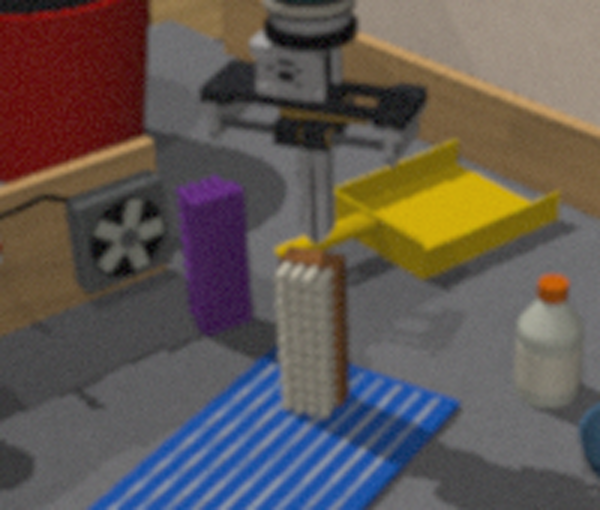

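The fingers at (318,235) are touching the middle of the brush's back, and it leans slightly. I'll keep pushing.

Call:
carry_out:
  steps:
    - [[-0.006,0,0],0,1]
    - [[-0.012,0,0],0,1]
    - [[-0.018,0,0],0,1]
    - [[-0.024,0,0],0,1]
    - [[-0.03,0,0],0,1]
    - [[-0.036,0,0],0,1]
    - [[-0.042,0,0],0,1]
    - [[-0.048,0,0],0,1]
    - [[-0.054,0,0],0,1]
    - [[-0.054,0,0],0,1]

```text
time: 5.38
tool_pos: [0.5893, 0.0362, 0.1359]
ee_rot: [3.142, -0.0, 0.461]
wrist_force: [-0.0, -0.1, -0.1]
width: 0.0005
finger_force: 0.0
```

```bash
python3 - <<'E'
from h import *
s=snap('side','side3.png')
cv2.imwrite('pics/c3.png',cv2.resize(s['image'][120:320,180:400][...,::-1],None,fx=3,fy=3,interpolation=cv2.INTER_CUBIC))
E
```

```text
(no output)
```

View pics/c3.png

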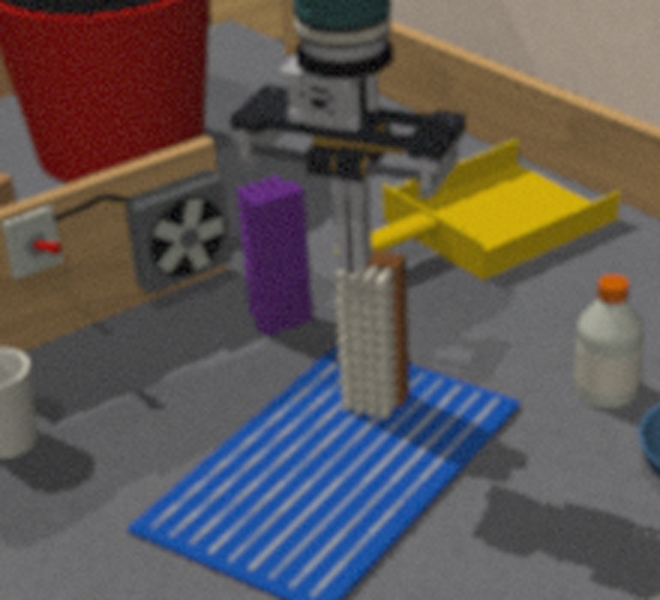

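The brush still stands, foot at (375,405), and seems to have turned a little. I'll measure it.

```bash
python3 - <<'E'
from h import *
v,u=np.mgrid[:480,:640]
for f in('side0','side2','side3'):
    s=dict(np.load(f'/tmp/{f}.png.npz')); p=pts(s); b=(u>=285)&(u<330)&(v>=195)&(v<265)&(p[...,0]<.72)&(p[...,1]<.15)
    for lo,hi in((.02,.05),(.06,.09),(.1,.13),(.15,.165)):
        m=b&(p[...,2]>lo)&(p[...,2]<hi); q=p[m]
        r=cv2.minAreaRect((q[:,:2]*1000).astype(np.float32))
        print(f,lo,len(q),np.percentile(q,2,0).round(3),np.percentile(q,98,0).round(3),q.mean(0).round(3),'rect',np.round(r[0]),np.round(r[1]),round(r[2],1))
s=dict(np.load('/tmp/side3.png.npz'));p=pts(s)
for r in range(192,262,6): print(r,p[r,290:324:4].round(3)[:,2].tolist(),p[r,290:324:4].round(2)[:,0].tolist())
o=robot.get_obs();print(o['tool_pos'],o['wrist_force'])
t=snap('top','top3.png'); print('ok')
c=np.hstack([t['image'][150:320,200:400],np.zeros((170,1,3),np.uint8)])
cv2.imwrite('pics/c3t.png',cv2.resize(c[...,::-1],None,fx=3,fy=3,interpolation=cv2.INTER_CUBIC))
E
```

```text
side0 0.02 209 [0.59 0.02 0.02] [0.647 0.057 0.049] [0.61  0.035 0.035] rect [613.  32.] [38. 66.] 67.7
side0 0.06 219 [0.589 0.019 0.06 ] [0.643 0.058 0.088] [0.609 0.035 0.075] rect [612.  33.] [35. 65.] 63.2
side0 0.1 224 [0.589 0.02  0.101] [0.645 0.057 0.128] [0.609 0.036 0.116] rect [612.  33.] [36. 65.] 65.3
side0 0.15 221 [0.593 0.021 0.15 ] [0.645 0.076 0.16 ] [0.617 0.046 0.156] rect [616.  48.] [51. 56.] 23.6
side2 0.02 209 [0.589 0.018 0.021] [0.646 0.058 0.049] [0.61  0.035 0.035] rect [612.  33.] [34. 65.] 65.3
side2 0.06 208 [0.589 0.018 0.06 ] [0.645 0.058 0.089] [0.609 0.035 0.076] rect [612.  32.] [35. 66.] 64.7
side2 0.1 226 [0.589 0.019 0.1  ] [0.644 0.058 0.129] [0.609 0.035 0.116] rect [611.  34.] [34. 63.] 60.3
side2 0.15 222 [0.592 0.02  0.151] [0.644 0.075 0.16 ] [0.618 0.046 0.155] rect [618.  49.] [49. 57.] 22.6
side3 0.02 208 [0.589 0.019 0.02 ] [0.648 0.057 0.049] [0.61  0.035 0.036] rect [614.  33.] [35. 67.] 68.4
side3 0.06 210 [0.588 0.019 0.061] [0.642 0.057 0.088] [0.61  0.035 0.075] rect [613.  32.] [34. 66.] 66.7
side3 0.1 232 [0.588 0.019 0.1  ] [
[... 1002 characters left out ...]
.61, 0.62, 0.64, 0.75, 0.75]
234 [0.0, 0.086, nan, 0.087, 0.094, 0.085, 0.079, 0.0, 0.003] [0.66, 0.59, nan, 0.6, 0.6, 0.62, 0.63, 0.72, 0.73]
240 [0.006, 0.064, 0.066, 0.071, 0.076, 0.069, 0.057, -0.001, 0.002] [0.64, 0.59, 0.6, 0.6, 0.6, 0.62, 0.64, 0.7, 0.71]
246 [0.009, 0.045, 0.044, 0.042, 0.055, 0.048, 0.04, 0.006, 0.008] [0.61, 0.59, 0.6, 0.61, 0.6, 0.62, 0.63, 0.67, 0.68]
252 [0.009, 0.025, 0.028, 0.032, 0.029, 0.031, 0.02, 0.005, 0.007] [0.6, 0.59, 0.59, 0.6, 0.61, 0.61, 0.63, 0.65, 0.66]
258 [0.009, 0.007, 0.009, 0.009, 0.008, 0.005, 0.007, 0.006, 0.009] [0.58, 0.59, 0.59, 0.6, 0.61, 0.62, 0.63, 0.63, 0.64]
[0.58952312 0.03640351 0.13588078] [ 0.29213103 -0.38645869  0.4037945 ]
ok
```

View pics/c3t.png

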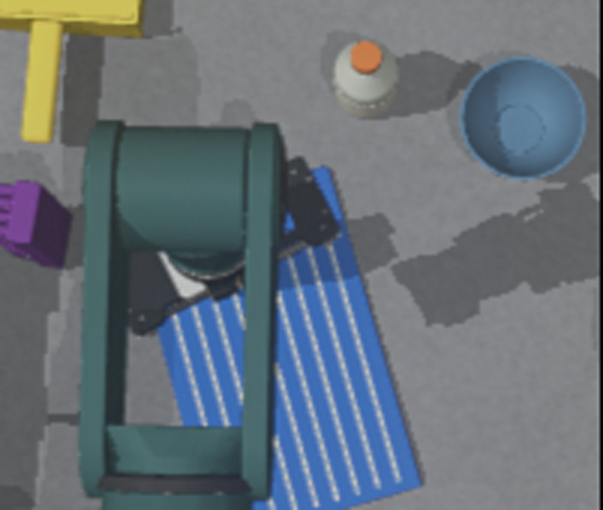

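```bash
python3 - <<'E'
from h import *
for f,us,vs in(('side1',(296,322),(135,175)),('side2',(294,318),(165,210)),('side3',(288,310),(180,216))):
    s=dict(np.load(f'/tmp/{f}.png.npz')); p=pts(s); print(f)
    for r in range(vs[0],vs[1],2):
        q=p[r,us[0]:us[1]]; q=q[(q[:,2]>.1)&(q[:,0]<.72)]
        if len(q): print(r,len(q),np.median(q,0).round(3),q[:,2].min().round(3))
s=dict(np.load('/tmp/side1.png.npz'));R,t,K=s['R'],s['t'],s['mtx']
for P in([.6736,.0775,.2075],[.6736,.0775,.24],[.589,.036,.136],[.589,.036,.17]): 
    c=K@(R@np.array(P)+t); print(P,(c[:2]/c[2]).round(1))
E
```

```text
side1
135 26 [0.648 0.051 0.346] 0.341
137 14 [0.652 0.05  0.341] 0.329
139 12 [0.667 0.07  0.325] 0.321
141 12 [0.665 0.068 0.32 ] 0.315
143 12 [0.667 0.069 0.314] 0.311
145 12 [0.667 0.069 0.307] 0.304
147 12 [0.664 0.069 0.304] 0.3
149 11 [0.666 0.071 0.297] 0.295
151 12 [0.667 0.069 0.293] 0.288
153 11 [0.666 0.068 0.287] 0.283
155 11 [0.666 0.068 0.283] 0.28
157 11 [0.667 0.069 0.276] 0.274
159 12 [0.666 0.068 0.271] 0.265
161 12 [0.668 0.071 0.264] 0.258
163 12 [0.666 0.069 0.26 ] 0.252
165 12 [0.666 0.068 0.253] 0.248
167 10 [0.665 0.069 0.249] 0.245
169 6 [0.664 0.071 0.243] 0.242
171 1 [0.667 0.071 0.236] 0.236
side2
165 22 [0.616 0.032 0.284] 0.28
167 24 [0.617 0.03  0.28 ] 0.275
169 17 [0.615 0.034 0.273] 0.262
171 13 [0.635 0.05  0.254] 0.25
173 12 [0.634 0.051 0.25 ] 0.243
175 12 [0.633 0.05  0.244] 0.239
177 12 [0.634 0.052 0.238] 0.232
179 12 [0.634 0.053 0.233] 0.226
181 12 [0.633 0.051 0.228] 0.221
183 12 [0.631 0.049 0.222] 0.217
185 12 [0.633 0.051 0.217] 0.211
187 12 [0.632 0.05  0.211] 0.205
189 12 [0.632 0.051 0.205] 0.2
191 12 [0.633 0.051 0.199] 0.194
193 11 [
[... 328 characters left out ...]
13 [0.584 0.025 0.254] 0.246
184 13 [0.585 0.025 0.248] 0.242
186 13 [0.584 0.027 0.241] 0.235
188 13 [0.583 0.026 0.236] 0.23
190 12 [0.584 0.025 0.23 ] 0.225
192 11 [0.585 0.028 0.225] 0.217
194 12 [0.585 0.027 0.219] 0.214
196 12 [0.584 0.027 0.214] 0.209
198 12 [0.585 0.026 0.207] 0.202
200 11 [0.584 0.025 0.203] 0.198
202 12 [0.583 0.026 0.198] 0.191
204 17 [0.587 0.033 0.19 ] 0.158
206 17 [0.588 0.032 0.184] 0.155
208 17 [0.589 0.035 0.179] 0.156
210 17 [0.613 0.038 0.156] 0.15
212 18 [0.604 0.042 0.153] 0.15
214 18 [0.601 0.036 0.151] 0.142
[0.6736, 0.0775, 0.2075] [310.3 179.4]
[0.6736, 0.0775, 0.24] [310.  168.1]
[0.589, 0.036, 0.136] [297.7 220.8]
[0.589, 0.036, 0.17] [297.1 209.4]
```

The measured fingertip sits about 32 mm higher than the reported TCP, so the fingers passed just over the brush, which hasn't moved. I'll back off and redo the push 33 mm lower.

Call:
carry_out:
  steps:
    - [[0.04,0,0],0,1]
    - [[0.091,0,0],0,1]
    - [[0.091,0,0],0,1]
    - [[0.091,0,0],0,1]
    - [[0.091,0,0.034],0,1]
    - [[0.091,0,0.034],0,1]
    - [[0.08,0,0.034],0,1]
    - [[0.07,0,0.034],0,1]
    - [[0.063,0,0.034],0,1]
    - [[0.063,0,0.034],0,1]

```text
time: 6.72
tool_pos: [0.646, 0.0642, 0.1029]
ee_rot: [3.141, -0.002, 0.461]
wrist_force: [-0.3, 0.3, -0.5]
width: 0.0
finger_force: 0.2
```

Call:
carry_out:
  steps:
    - [[-0.005,0,0],0,1]
    - [[-0.01,0,0],0,1]
    - [[-0.015,0,0],0,1]
    - [[-0.02,0,0],0,1]

```text
time: 7.22
tool_pos: [0.6277, 0.0555, 0.1017]
ee_rot: [-3.141, 0.0, 0.461]
wrist_force: [-0.3, 0.2, 0.3]
width: 0.0004
finger_force: 0.1
```

```bash
cat >> h.py <<'E'
def brush(f):
    s=snap('side',f+'.png'); p=pts(s); v,u=np.mgrid[:480,:640]
    b=(u>=255)&(u<335)&(v>=195)&(v<300)&(p[...,0]<.72)&(p[...,1]<.15)
    for lo,hi in((.02,.05),(.05,.09),(.1,.13),(.15,.165)):
        q=p[b&(p[...,2]>lo)&(p[...,2]<hi)]
        if len(q)>5: print(lo,len(q),np.percentile(q,2,0).round(3),np.percentile(q,98,0).round(3),q.mean(0).round(3))
    o=robot.get_obs();print(o['time'],o['tool_pos'],o['wrist_force'])
E
python3 -c "
from h import *
brush('side4')"
```

```text
0.02 187 [0.584 0.017 0.021] [0.641 0.056 0.049] [0.606 0.033 0.035]
0.05 263 [0.579 0.014 0.05 ] [0.636 0.053 0.089] [0.601 0.03  0.071]
0.1 201 [0.572 0.011 0.101] [0.631 0.049 0.128] [0.594 0.026 0.116]
0.15 285 [0.572 0.012 0.15 ] [0.633 0.062 0.164] [0.599 0.036 0.158]
7.275 [0.62725929 0.05519561 0.10176328] [-1.01453946  0.43067872 -0.36665768]
```

It's tipping cleanly: the top has moved 20 mm and the foot is holding. I'll continue.

Call:
carry_out:
  steps:
    - [[-0.006,0,0],0,1]
    - [[-0.012,0,0],0,1]
    - [[-0.018,0,0],0,1]
    - [[-0.024,0,0],0,1]
    - [[-0.03,0,0],0,1]
    - [[-0.036,0,0],0,1]
    - [[-0.041,0,0],0,1]
    - [[-0.041,0,0],0,1]

```text
time: 8.28
tool_pos: [0.5912, 0.0372, 0.1019]
ee_rot: [-3.142, -0.0, 0.461]
wrist_force: [-0.9, -0.2, 0.2]
width: 0.0004
finger_force: 0.0
```

```bash
python3 -c "
from h import *
brush('side5')"
```

```text
0.02 289 [ 0.451 -0.055  0.021] [0.593 0.008 0.05 ] [ 0.497 -0.028  0.038]
0.05 793 [ 0.457 -0.048  0.051] [0.594 0.047 0.057] [ 0.523 -0.002  0.054]
0.15 59 [0.577 0.019 0.151] [0.602 0.042 0.165] [0.587 0.029 0.158]
8.325 [0.59133717 0.03731514 0.10186135] [-0.14409816 -0.22197925 -0.57440929]
```

The brush lies flat: back at 0.054 m, which is 46 plus 8. Next I'll raise and go above the toggle.

Call:
carry_out:
  steps:
    - [[0,0,-0.06],0,1]
    - [[0,0,-0.11],0,1]
    - [[0.002,-0.299,-0.11],-6.0,1]
    - [[0.002,-0.299,-0.11],-6.0,1]
    - [[0.002,-0.299,-0.11],-6.0,1]
    - [[0.002,-0.299,-0.11],-6.0,1]
    - [[0.002,-0.299,-0.11],-6.0,1]
    - [[0.002,-0.299,-0.11],-6.0,1]
    - [[0.002,-0.299,-0.11],-6.0,1]
    - [[0.002,-0.299,-0.11],-6.0,1]

```text
time: 9.57
tool_pos: [0.4604, 0.3057, 0.2118]
ee_rot: [3.142, -0.0, 1.506]
wrist_force: [0.6, -0.3, 0.6]
width: 0.0006
finger_force: 0.0
```

```bash
python3 - <<'E'
from h import *
brush('side6')
s=dict(np.load('/tmp/side6.png.npz')); p=pts(s)
cv2.imwrite('pics/c6.png',cv2.resize(s['image'][110:310,120:340][...,::-1],None,fx=3,fy=3,interpolation=cv2.INTER_CUBIC))
v,u=np.mgrid[:480,:640]
q=p[(np.abs(p[...,0]-.455)<.03)&(np.abs(p[...,1]-.30)<.03)&(p[...,2]>.18)]
for z in np.arange(.19,.36,.01):
    m=q[np.abs(q[:,2]-z)<.005]
    if len(m): print(z.round(3),len(m),m.mean(0).round(3))
# wall face from side view depth
b=(u>170)&(u<188)&(v>205)&(v<228)|((u>205)&(u<225)&(v>205)&(v<220)); w=p[b&(p[...,2]>.04)&(p[...,2]<.1)&(p[...,1]>.3)]
A=np.polyfit(w[:,0],w[:,1],1); print('face',len(w),A,np.polyval(A,.46))
E
```

```text
0.02 289 [ 0.45  -0.054  0.021] [0.595 0.011 0.05 ] [ 0.496 -0.028  0.039]
0.05 789 [ 0.458 -0.046  0.05 ] [0.595 0.046 0.057] [ 0.523 -0.002  0.054]
9.625 [0.4604992  0.30549023 0.21173474] [ 0.02467737  0.70399694 -0.39653649]
0.25 18 [0.463 0.295 0.25 ]
0.26 42 [0.458 0.296 0.259]
0.27 42 [0.46  0.297 0.27 ]
0.28 41 [0.458 0.296 0.28 ]
0.29 46 [0.459 0.296 0.289]
0.3 44 [0.459 0.296 0.3  ]
0.31 49 [0.458 0.296 0.31 ]
0.32 43 [0.459 0.296 0.32 ]
0.33 48 [0.458 0.296 0.33 ]
0.34 14 [0.448 0.293 0.34 ]
0.35 51 [0.447 0.286 0.351]
face 464 [-0.06677256  0.38813793] 0.3574225484047977
```

View pics/c6.png

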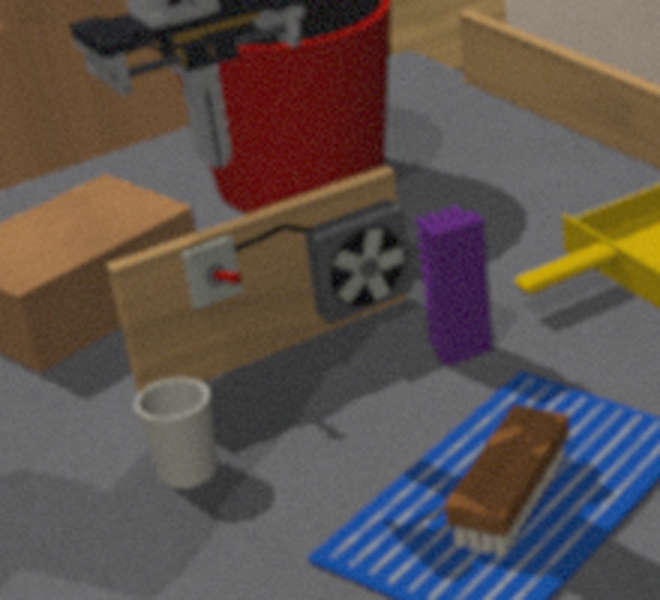

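The brush lies bristles down at (510,470). The fingers are above the toggle at (225,275). The fingertip's true z is again reported +33 mm. I'll lower it and press the toggle slowly.

Call:
carry_out:
  steps:
    - [[0.003,0,0.05],0,1]
    - [[0.003,0,0.09],0,1]
    - [[0.003,0,0.1],0,1]
    - [[0.003,0,0.106],0,1]
    - [[0.003,0,0.112],0,1]
    - [[0.003,0,0.118],0,1]
    - [[0.003,0,0.124],0,1]
    - [[0.003,0,0.13],0,1]
    - [[0.003,0,0.134],0,1]
    - [[0.003,0,0.137],0,1]

```text
time: 10.88
tool_pos: [0.4603, 0.3095, 0.0747]
ee_rot: [3.141, -0.001, 1.509]
wrist_force: [0.4, 1.2, 1.2]
width: 0.0003
finger_force: 0.7
```

Call:
carry_out:
  steps:
    - [[0,0,0.002],0,1]
    - [[0,0,0.004],0,1]
    - [[0,0,0.004],0,1]

```text
time: 11.25
tool_pos: [0.46, 0.309, 0.0705]
ee_rot: [-3.141, 0.0, 1.509]
wrist_force: [-1.1, -0.2, 0.9]
width: -0.0
finger_force: 0.3
```

Call:
carry_out:
  steps:
    - [[0,0,0.002],0,1]
    - [[0,0,0.003],0,1]
    - [[0,0,0.003],0,1]

```text
time: 11.62
tool_pos: [0.4604, 0.3092, 0.0684]
ee_rot: [3.141, -0.001, 1.508]
wrist_force: [-0.8, 0.2, 5.0]
width: 0.0008
finger_force: 1.9
```

```bash
cat > tg.py <<'E'
from h import *
import sys
o=robot.get_obs();print(o['time'],o['tool_pos'],o['wrist_force'])
for n in ('side','top'):
    s=snap(n,n+sys.argv[1]+'.png'); p=pts(s); h=cv2.cvtColor(s['image'],cv2.COLOR_RGB2HSV); H=h[...,0];v,u=np.mgrid[:480,:640]
    m=((H<8)|(H>172))&(h[...,1]>130)&(p[...,2]>.05)&(p[...,2]<.16)&(abs(p[...,0]-.46)<.03)&(abs(p[...,1]-.32)<.04)
    q=p[m]
    for y in np.arange(.29,.35,.008):
        a=q[abs(q[:,1]-y)<.004]
        if len(a): print(n,y.round(3),len(a),a.mean(0).round(3))
E
python3 tg.py 7
```

```text
11.625 [0.46037179 0.30919888 0.0684485 ] [-0.75131783  0.2458859   4.98189145]
side 0.298 2 [0.461 0.302 0.097]
side 0.306 8 [0.459 0.306 0.095]
side 0.314 2 [0.459 0.314 0.098]
```

Call:
carry_out:
  steps:
    - [[0,0,0.002],0,1]
    - [[0,0,0.003],0,1]
    - [[0,0,0.003],0,1]

```text
time: 12.1
tool_pos: [0.4608, 0.3095, 0.0676]
ee_rot: [3.14, -0.002, 1.509]
wrist_force: [-4.2, -0.9, 12.5]
width: 0.0006
finger_force: 5.7
```

The force is climbing against the stop (12.5 N). I'll withdraw upward and check.

Call:
carry_out:
  steps:
    - [[0,0,-0.03],0,1]
    - [[0,0,-0.08],0,1]
    - [[0,0,-0.14],0,1]
    - [[0,0,-0.16],0,1]
    - [[0,0,-0.16],0,1]
    - [[0,0,-0.16],0,1]

```text
time: 12.85
tool_pos: [0.4596, 0.3084, 0.2223]
ee_rot: [-3.138, 0.002, 1.508]
wrist_force: [-0.1, 1.1, -0.2]
width: 0.0005
finger_force: 0.0
```

```bash
python3 tg.py 8; python3 - <<'E'
from h import *
s=dict(np.load('/tmp/side8.png.npz'))
cv2.imwrite('pics/c8.png',cv2.resize(s['image'][130:310,120:350][...,::-1],None,fx=3.3,fy=3.3,interpolation=cv2.INTER_CUBIC))
E
```

```text
12.85 [0.45960177 0.3084472  0.22233296] [-0.10821049  1.07572962 -0.18519329]
side 0.298 3 [0.459 0.301 0.097]
side 0.306 8 [0.459 0.307 0.098]
side 0.314 8 [0.459 0.314 0.102]
side 0.322 8 [0.461 0.322 0.103]
side 0.33 7 [0.461 0.328 0.109]
side 0.338 8 [0.461 0.337 0.113]
side 0.346 3 [0.462 0.343 0.113]
top 0.306 10 [0.458 0.307 0.1  ]
top 0.314 12 [0.459 0.314 0.102]
top 0.322 9 [0.46  0.322 0.105]
top 0.33 16 [0.46  0.33  0.111]
top 0.338 8 [0.461 0.337 0.114]
```

View pics/c8.png

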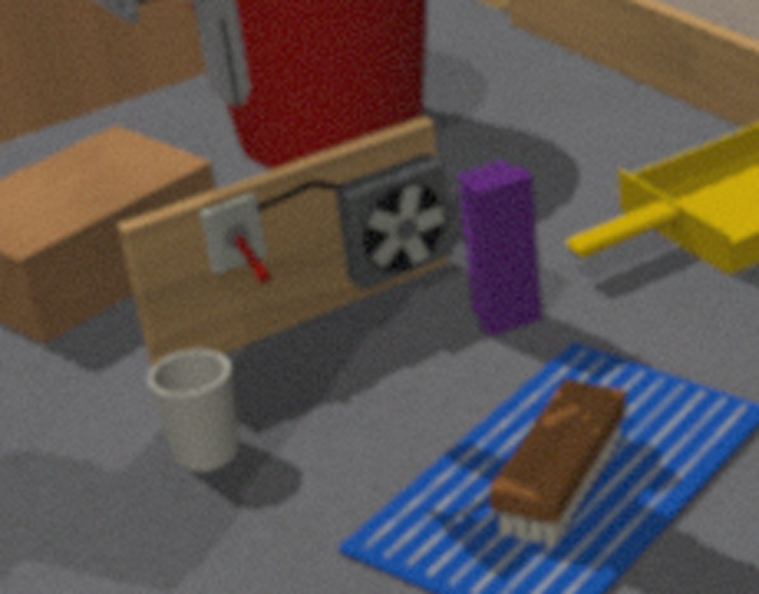

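The toggle at (255,260) points down to its stop: its shaft slope is about 0.5 rad and the ball top is at 0.100 m, as expected. The brush lies flat, the nearby things in view are undisturbed, and the robot is clear.

```bash
python3 -c "
from bench import robot
print(robot.close_job())"
```

```text
the job is handed in; nothing more can be done
None
```

The brush was pushed over where it stood and lies bristles down on the tray, then the red toggle was pushed down to its stop; the job is handed in, at about 13 s on the robot's clock (a first push passed just over the brush without moving it, because the fingertips sit about 33 mm higher than reported).

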